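# Switch the beam selector to port three

### The arm

A 7-joint arm with a two-finger parallel gripper is mounted at the origin on the work surface. World frame = base frame: x ahead of the robot, y to its left, z up, the work surface at z = 0. Lengths are in m, angles in rad, forces in N, time in s.
With the tool pointing down it reaches from about 0.425 to 1.025 m from the base axis. Payload 9.4 kg.
Tool frame: the origin (TCP) lies at the centre of the arm's flange, where the gripper is bolted on; the fingertips stand 173 mm ahead of it and the grasp point (between the pads) lies 155 mm ahead of it (env.tcp_to_tips is the z of the fingertips in the tool frame, in m); z points along the fingers, y is the direction in which the jaws open and shut (so a half turn about z gives the same grasp; the last joint's range is limited). The gripper opens to 85 mm and grips with 20 to 120 N. Pads are 22 mm wide; open, the fingers measure 114 mm over their backs; the gripper's body (76 mm by 85 mm) begins 54 mm behind the grasp point. The pads swing forward as they close: fully open they stand 13 mm farther back than shut.
Start: joints at [1.16, 0.599, -0.003, 1.599, 0.002, 0.943, -0.08], TCP at [0.238, -0.685, 0.405] pointing down, gripper open.
Joint ranges: [-2.57, 2.57], [-0.35, 1.97], [-1.29, 1.29], [0.11, 2.56], [-1.05, 4.19], [0.11, 1.86], [-2.63, 2.63]. Speed limits (rad/s): [2.22, 2.22, 3.01, 3.01, 3.14, 3.14, 3.14].

### API

Orientations are given as a rotation vector (axis times angle).
In Python, from bench import env gives the robot as it stands. Calls block until the motion is done:
- env.move_pose(position, orientation): joint-space move of the TCP to a pose.
- env.movel(position, frame=None, rate=0.15, stop_force=None): straight line of the TCP; frame=None keeps the orientation; rate is the mean speed in m/s. With stop_force (N) it stops when the force on the tool has changed by that much, and returns True; else False.
- env.goto_joints(angles): joint-space move.
- env.release() and env.close_gripper(): open the fingers fully, or close them until they stop; the grip force is fixed at half the most.
- env.pause(seconds).
- env.solve_ik(position, orientation): joint angles nearest the present ones, or None.
- env.sense(): the state.
- env.capture(name): name is "scene" or "side" or "wrist"; returns a dict with "img" (420x560x3 uint8, blue, green, red), "intrinsics" (3x3 intrinsics, pixels), "R" (3x3) and "t" (3): a world point X has camera coordinates R X + t; the wrist camera has in their place "tool_from_camera" (4x4, takes a point from camera to tool coordinates, whose origin is the TCP and whose axes are the flange's). Camera axes: x right, y down, z forward; pixel columns grow to the right and rows downward; lengths in m; the calibration is good to about 2 mm. A picture is of the moment at which its call begins: read the wrist's pose just before it. There is no depth.
A pose or a line that the arm cannot do raises env.Unreachable and nothing moves.
- env.finish_job(): hands the job in, once; it reports no verdict.
The state is a dict: "t": time; "joint_positions": joint angles; "qvel": joint speeds; "effort": joint torques, N m; "tcp_pos": TCP position; "orientation": TCP orientation; "force": force on the tool from outside, world axes, zero at the start; "wrist_torque": the same for the moment, N m; "width": finger opening in m.
Only numpy, scipy, OpenCV 4.12 (cv2) and the standard library are available. Lean on these libraries where they do the work, as an engineer would, in place of code of your own. Each camera call takes 0.05 s, during which the arm holds its last target.

### The job

Switch the laser's beam selector to its third port: push the red-knobbed gate lever with a fingertip out of the left-hand leg to the middle, across to the right, then forward (away from the robot) until it is fully home in the third slot, the far right one, and come away. Push it lightly without gripping it, and do not let it run back into the fourth slot, the near right one. Leave everything else on the bench where it stands.

Things in the scene. Friction and masses are not known exactly. Their poses are not given: they have to be found in the camera images.
- selector: Beam selector, bolted down: black housing 170 x 190 mm (x, y), flat top 94 mm above the bench, on a metal base; to its left the white laser head (y 125 to 275 mm, 85 mm high). Origin on the bench under the gate's centre; x points forward (robot's side to far side), y left, z up. Short port tubes reach 26 mm out of the near and far faces
- gate_centre (a point): Centre of the H-shaped slot, on top of the bright metal gate plate (100 x 88 mm), 98 mm above the bench; axes as selector. The legs of the H run along x at y = +12 (left) and -12 mm (right) to x = +/-23.6 mm; the cross slot joins them at x = 0. Slots are 14.5 mm wide. Engraved dots count them: 1 far left, 2 near left, 3 far right, 4 near right
- pivot (a point): Centre of the gimbal on which the lever turns, inside the housing, 47 mm under gate_centre; axes as selector. From here the knob's centre lies at x = 110 sin(lever_fore), y = -110 cos(lever_fore) sin(lever_across), z = 110 cos(lever_fore) cos(lever_across) mm
- lever: The gate lever; origin at the centre of its red knob, z along the lever. Knob: upright cylinder 30 mm across, 36 mm high, on a 10 mm steel rod that passes through the gate; its centre is 63 mm above the gate plate when upright. Friction holds the lever wherever it is left (about 3 N at the knob moves it); no spring or detent, the slots' walls guide and stop it
- lever_across (a joint): Sideways lean of the lever, rad: about -0.26 in the left leg (slots 1 and 2), 0 half-way across, about +0.26 in the right leg (slots 3 and 4), with a play of 0.05 either way. It can change only while lever_fore is about 0 (within about 0.04)
- lever_fore (a joint): Forward lean of the lever, rad: 0 in the middle (neutral, where it can go across), about +0.38 fully home at the far end (slots 1 and 3), about -0.38 at the near end (slots 2 and 4). The lever starts somewhere in the left leg, anywhere between its ends
- mirror_post: Bystander, loose: mirror mount on a post with a round foot 48 mm across, 115 mm high; origin under its foot
- iris_post: Bystander, loose: black iris on a post, foot 48 mm across, 107 mm high; origin under its foot
- lens_post: Bystander, loose: lens in a round black holder on a post, foot 48 mm across, 118 mm high; origin under its foot
- lens_tube: Bystander, loose: short black lens tube, 31 mm across, 22 mm high, standing on the selector's housing near its far left corner; origin under it
- meter: Bystander, loose: dark hand-held power meter lying flat, 135 x 75 x 28 mm; origin under its centre
- screwdriver: Bystander, loose: screwdriver with a red handle, 180 mm long, lying on the bench
- post_holder: Bystander, loose: empty post holder with its post, foot 48 mm across, 80 mm high; origin under its foot
- detector: Bystander, loose: small black detector box on a post, foot 48 mm across, 115 mm high; origin under its foot

How it is judged:
On the way, in this order (a step that is already met when the one before it is completed fails the run):
1. the lever is over on the right-hand side, out of all slots (value of joint lever_across above 0.15 rad and value of joint lever_fore between -0.15 and 0.15 rad).
2. the lever is fully forward in the third slot (value of joint lever_across above 0.15 rad and value of joint lever_fore above 0.33 rad), for 0.2 s.
At the end, for the whole second after the job is handed in: the lever rests on the right (lever_across above 0.15 rad), fully forward in slot 3 (lever_fore above 0.33 of about 0.38 rad); every bystander is within 15 mm of where it began (all of step 2 and velocity of joint lever_fore between -0.05 and 0.05 rad/s and distance of each of mirror_post, iris_post, lens_post, lens_tube, meter, screwdriver, post_holder, detector from where it was at the start of the episode below 0.015 m); the robot touches nothing.
It fails at once if the lever runs back into the fourth slot (lever_fore below -0.18 rad, half-way down, on the right) (value of joint lever_across above 0.1 rad and value of joint lever_fore below -0.18 rad).
It fails at once if the lever is gripped or shoved hard (more than 30 N between fingers and lever) (contact force between the fingers and lever above 30 N).
It fails at once if a bystander is pushed more than 15 mm or carried (distance of any of mirror_post, iris_post, lens_post, lens_tube, meter, screwdriver, post_holder, detector from where it was at the start of the episode above 0.015 m).
It fails at once if a standing bystander is tipped (angle between any of mirror_post, iris_post, lens_post, lens_tube, post_holder, detector's own z axis and vertical above 0.35 rad).
It also fails if it takes over 58 s, if anything falls off the work surface, if the arm or the gripper's body presses on something with over 40 N, if the wrist force passes 120 N, or if a joint passes its speed limit or range.

## Working session

There is one attempt and no reset: what is moved stays moved. The work goes in short steps, each a Python script; the robot and the scene stay as the last script left them, time stands still between calls to the robot, and variables do not carry over. Pictures are saved under pics/ and viewed, and the job is handed in when it is done.

```bash
ls; mkdir -p pics; python3 - <<'E'
from bench import env
import cv2,pickle
s=env.sense();print(s)
print(env.tcp_to_tips)
for n in("scene","side","wrist"):
    c=env.capture(n);cv2.imwrite(f"pics/{n}0.png",c["img"]);pickle.dump(c,open(f"{n}0.pkl","wb"))
    print(n,{k:v for k,v in c.items() if k!="img"})
E
```

```text
pics
{'t': 0.0, 'joint_positions': array([ 1.16026321,  0.60012113, -0.0025689 ,  1.60015059,  0.00179998,
        0.94292255, -0.07983032]), 'qvel': array([ 0.00102656, -0.00097743,  0.00061496, -0.00175319,  0.00177921,
        0.00111897,  0.00030394]), 'effort': array([ 2.64378132e-04, -7.76453519e+01,  1.56546045e+00, -2.58008945e+01,
        1.24258432e-02,  9.02393862e-03, -1.57327378e-05]), 'tcp_pos': array([ 0.23750741, -0.68476458,  0.40381187]), 'orientation': array([-3.09638876e+00, -5.21771213e-01,  6.19801459e-04]), 'force': array([-0.40565404, -0.26457626,  0.11352811]), 'wrist_torque': array([0.02174773, 0.00257147, 0.00937034]), 'width': 0.08532008499844361}
0.1734
scene {'intrinsics': array([[413.30791968,   0.        , 276.25558482],
       [  0.        , 413.30791968, 207.97729783],
       [  0.        ,   0.        ,   1.        ]]), 'R': array([[ 0.04857209,  0.99871758, -0.0142813 ],
       [ 0.71285218, -0.04467735, -0.69988978],
       [-0.69963028,  0.02381466, -0.71410807]]), 't': array([-0.07441577, -0.33890038,  1.79030924])}
side {'intrinsics': array([[3
[... 184 characters left out ...]
 -0.00578614],
       [-0.47458974,  0.62327267, -0.62152696],
       [ 0.38239536, -0.49000309, -0.78337141]]), 't': array([0.47715216, 0.3310542 , 1.06392378])}
wrist {'intrinsics': array([[334.96507621,   0.        , 281.37540191],
       [  0.        , 334.96507621, 214.08512732],
       [  0.        ,   0.        ,   1.        ]]), 'tool_from_camera': array([[ 2.26196602e-04, -9.49485726e-01, -3.13810140e-01,
         8.00079958e-02],
       [ 9.99999598e-01, -5.76522917e-05,  8.95243661e-04,
         3.87606172e-04],
       [-8.68112951e-04, -3.13810217e-01,  9.49485331e-01,
         2.99808275e-02],
       [ 0.00000000e+00,  0.00000000e+00,  0.00000000e+00,
         1.00000000e+00]])}
```

View pics/scene0.png

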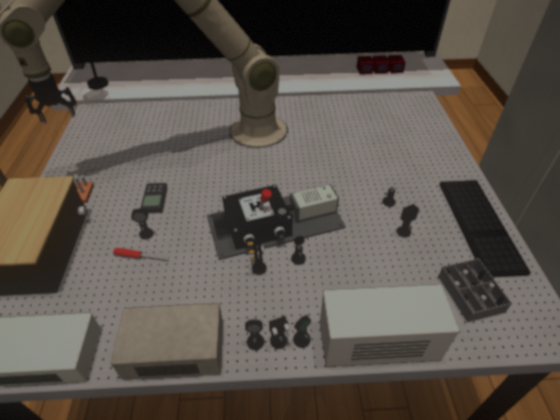

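View pics/side0.png

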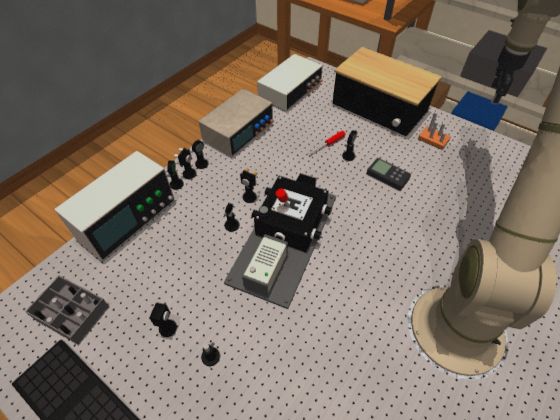

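View pics/wrist0.png

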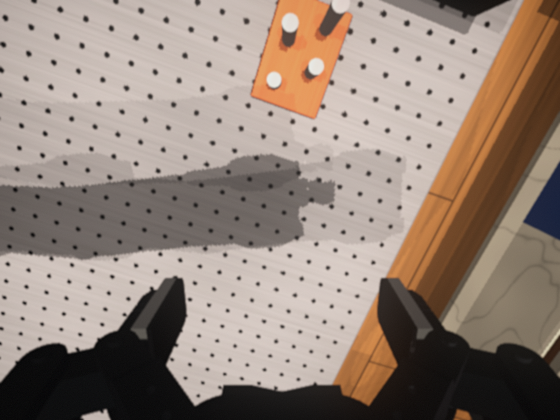

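The scene view looks back at the robot: selector at about (258,215), red knob at (266,195), laser head on the right. In the side view the knob is at (282,195) and the bright gate plate at (292,205). Next I triangulate the knob and cast the gate plate's corners onto its plane.

```bash
cat > h.py <<'E'
import numpy as np,cv2
def ray(c,uv):
    d=np.linalg.inv(c["intrinsics"])@np.array([uv[0],uv[1],1.])
    o=-c["R"].T@c["t"]; d=c["R"].T@d; return o,d/np.linalg.norm(d)
def onplane(c,uv,z):
    o,d=ray(c,uv); return o+d*(z-o[2])/d[2]
def tri(c1,u1,c2,u2):
    o1,d1=ray(c1,u1);o2,d2=ray(c2,u2)
    s=np.linalg.lstsq(np.c_[d1,-d2],o2-o1,rcond=None)[0]
    a=o1+d1*s[0];b=o2+d2*s[1];return (a+b)/2,np.linalg.norm(a-b)
def red(img,box):
    b,g,r=[img[...,i].astype(int) for i in range(3)]
    m=((r>90)&(r>2.2*g)&(r>2.2*b)).astype(np.uint8)
    x0,y0,x1,y1=box;mm=np.zeros_like(m);mm[y0:y1,x0:x1]=m[y0:y1,x0:x1]
    n,l,st,ce=cv2.connectedComponentsWithStats(mm)
    i=1+np.argmax(st[1:,4]);return ce[i],st[i]
E
python3 - <<'E'
import pickle,cv2,numpy as np
from h import *
a=pickle.load(open("scene0.pkl","rb"));b=pickle.load(open("side0.pkl","rb"))
ra,sa=red(a["img"],(230,170,300,240));rb,sb=red(b["img"],(255,175,330,240))
print(ra,sa,rb,sb); print(tri(a,ra,b,rb))
for c,n,(x0,y0,x1,y1) in((a,"sc",(195,165,355,265)),(b,"sd",(220,165,345,305))):
    cv2.imwrite(f"pics/{n}z.png",cv2.resize(c["img"][y0:y1,x0:x1],None,fx=4 if n=="sd" else 5,fy=4 if n=="sd" else 5,interpolation=cv2.INTER_CUBIC))
E
```

```text
[266.08571429 193.05714286] [262 189  10   9  70] [281.37288136 194.61016949] [275 188  13  14 118]
(array([0.57320666, 0.0190346 , 0.16291218]), np.float64(0.0033057177987872314))
```

View pics/scz.png

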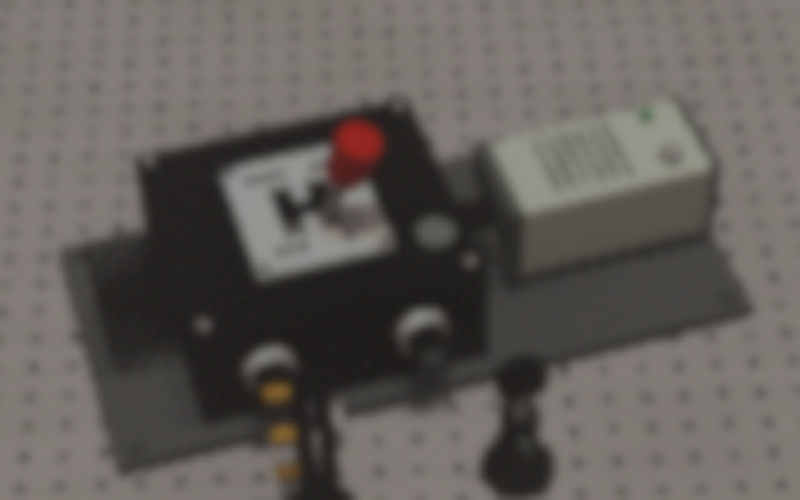

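View pics/sdz.png

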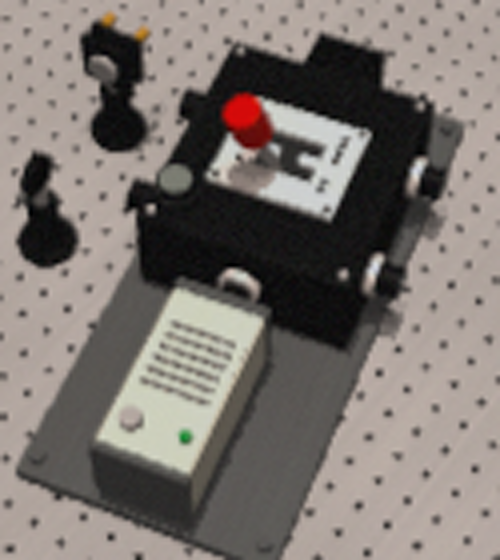

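```bash
python3 - <<'E'
import pickle,cv2,numpy as np
from h import *
a=pickle.load(open("scene0.pkl","rb"));b=pickle.load(open("side0.pkl","rb"))
for c,n,(x0,y0,x1,y1) in((a,"sc",(225,185,290,225)),(b,"sd",(265,180,320,225))):
    k=8
    im=cv2.resize(c["img"][y0:y1,x0:x1],None,fx=k,fy=k,interpolation=cv2.INTER_CUBIC)
    hsv=cv2.cvtColor(im,cv2.COLOR_BGR2HSV)
    m=((hsv[...,1]<60)&(hsv[...,2]>(95 if n=="sc" else 140))).astype(np.uint8)
    m=cv2.morphologyEx(m,cv2.MORPH_CLOSE,np.ones((5,5)))
    nn,l,st,ce=cv2.connectedComponentsWithStats(m)
    i=1+np.argmax(st[1:,4]); mm=(l==i).astype(np.uint8)
    cs,_=cv2.findContours(mm,cv2.RETR_EXTERNAL,cv2.CHAIN_APPROX_NONE)
    ct=max(cs,key=cv2.contourArea); hull=cv2.convexHull(ct)
    q=cv2.approxPolyDP(hull,20,True)[:,0]
    im[mm==1]=(0.5*im[mm==1]+[0,90,0]).astype(np.uint8)
    cv2.polylines(im,[q],True,(0,0,255));cv2.imwrite(f"pics/{n}g.png",im)
    for p in q:
        uv=(p+0.5)/k-0.5+[x0,y0]; print(n,p,onplane(c,uv,0.098).round(4))
E
```

```text
sc [287  74] [ 0.5059 -0.0011  0.098 ]
sc [353 140] [0.5463 0.0248 0.098 ]
sc [377 233] [0.5989 0.0324 0.098 ]
sc [179 281] [ 0.6199 -0.0455  0.098 ]
sc [119 120] [ 0.5287 -0.0701  0.098 ]
sd [160  75] [ 0.6124 -0.0468  0.098 ]
sd [379 147] [ 0.5236 -0.0686  0.098 ]
sd [299 316] [0.5013 0.0156 0.098 ]
sd [133 257] [0.5665 0.0309 0.098 ]
```

```bash
python3 -c "
import cv2
a=cv2.imread('pics/scg.png');b=cv2.imread('pics/sdg.png')
import numpy as np
c=np.zeros((360,960,3),np.uint8);c[:320,:520]=a;c[:360,520:960]=b;cv2.imwrite('pics/g2.png',cv2.resize(c,(800,300)))"
```

```text
(no output)
```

View pics/g2.png

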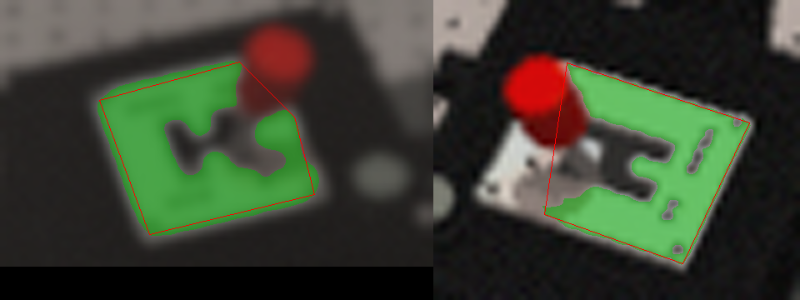

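Both views agree on the gate: centre about (0.561, -0.017), yaw about 14.7°. The knob at (0.573, 0.019, 0.163) puts the lever in slot 1 at roughly fore +0.19, across -0.29, and its height is as expected. Next I close the fingers and look from above with the wrist camera to refine this.

```bash
cat >> h.py <<'E'
YAW=np.radians(14.7); C=np.array([0.561,-0.0168])
def Rz(y=None):
    y=YAW if y is None else y
    return np.array([[np.cos(y),-np.sin(y)],[np.sin(y),np.cos(y)]])
def rv(y=None):
    y=YAW if y is None else y
    return np.pi*np.array([np.cos(y/2),np.sin(y/2),0])
from scipy.spatial.transform import Rotation as Rot
def wcam(c,s):
    T=c["tool_from_camera"];Rt=Rot.from_rotvec(s["orientation"]).as_matrix()
    Rw=Rt@T[:3,:3];o=Rt@T[:3,3]+s["tcp_pos"]
    return dict(img=c["img"],intrinsics=c["intrinsics"],R=Rw.T,t=-Rw.T@o)
E
python3 - <<'E'
from bench import env
from h import *
import pickle
s=env.sense();p=s["tcp_pos"]
env.movel([p[0],p[1],0.48],rate=0.25)
env.close_gripper()
xy=C+Rz()@[-0.04,0]
env.move_pose([*xy,0.44],rv())
env.pause(0.3)
s=env.sense();c=wcam(env.capture("wrist"),s);pickle.dump(c,open("w1.pkl","wb"));cv2.imwrite("pics/w1.png",c["img"])
print(s["t"],s["tcp_pos"],s["orientation"],s["width"],s["force"])
E
```

```text
4.2083 [ 0.52234543 -0.02721738  0.4399789 ] [ 3.11585264e+00  4.01183005e-01 -7.28226291e-05] 9.893246199277582e-05 [-0.17226805 -0.02183957  0.40143212]
```

View pics/w1.png

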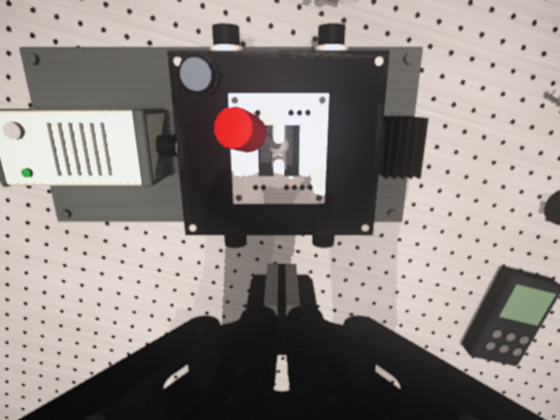

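The wrist view is square to the selector: plate corners near (229,93), (327,94), (327,204) and (231,204), knob top at (235,128), lens tube at (198,74). The closed fingertips show at (283,265).

```bash
python3 - <<'E'
from h import *
import pickle
c=pickle.load(open("w1.pkl","rb"))
g=c["img"].min(axis=2)
m=np.zeros((420,560),np.uint8);m[80:215,215:345]=(g[80:215,215:345]>120)
ys,xs=np.nonzero(m)
# edges: right/bottom/top/left medians by row/col extremes
R_=[max(np.nonzero(m[y])[0]) for y in range(105,195)];print("right",np.polyfit(range(105,195),R_,1),R_[0],R_[-1])
L_=[min(np.nonzero(m[y])[0]) for y in range(155,198)];print("left",L_[0],L_[-1])
T_=[min(np.nonzero(m[:,x])[0]) for x in range(260,320)];B_=[max(np.nonzero(m[:,x])[0]) for x in range(240,320)]
print("top",T_[0],T_[-1],"bot",B_[0],B_[-1])
import itertools
l,r,t,b=np.median(L_)-.5,np.median(R_)+.5,np.median(T_)-.5,np.median(B_)+.5
P=[onplane(c,q,0.098) for q in((l,t),(r,t),(r,b),(l,b))]
for p in P:print(p.round(4))
Ce=np.mean(P,0);e=(P[0]+P[1]-P[2]-P[3])/2;w=(P[0]+P[3]-P[1]-P[2])/2
print("centre",Ce,"yaw",np.degrees(np.arctan2(e[1],e[0])),np.degrees(np.arctan2(-w[0],w[1])),np.linalg.norm(e),np.linalg.norm(w))
ce,st=red(c["img"],(200,95,280,170));print(ce,st)
b_,g_,r_=[c["img"][...,i].astype(int) for i in range(3)]
top=((r_>200)&(g_<90)).astype(np.uint8);ys,xs=np.nonzero(top);print("top",xs.mean(),ys.mean(),xs.min(),xs.max(),ys.min(),ys.max())
for z in(0.17,0.175):
    k=onplane(c,(xs.mean(),ys.mean()),z);rel=Rz().T@(k[:2]-Ce[:2]);print(z,k,rel)
    rr=onplane(c,(xs.max(),ys.mean()),z);ll=onplane(c,(xs.min(),ys.mean()),z);print("diam",np.linalg.norm(rr-ll))
E
```

```text
right [-4.16347697e-02  3.32579954e+02] 328 324
left 230 233
top 93 93 bot 203 202
[0.5976 0.0369 0.098 ]
[ 0.6187 -0.0436  0.098 ]
[ 0.5227 -0.0731  0.098 ]
[0.4994 0.016  0.098 ]
centre [ 0.55963059 -0.0159372   0.098     ] yaw 14.559673219571884 14.679407731516198 0.10032684632781941 0.08767352796519792
[238.13787185 129.39359268] [ 213  107   52   44 1748]
top 233.02286198137173 127.16426756985605 215 251 108 147
0.17 [0.57624074 0.02095684 0.17      ] [0.02542861 0.03147146]
diam 0.025013293264577446
0.175 [0.57673329 0.02036686 0.175     ] [0.02575533 0.0307758 ]
diam 0.024492169450241217
```

The wrist measurement checks out: plate 100.3 x 87.7 mm against 100 x 88, centre (0.5596, -0.0159), yaw 14.6°, and the lever at fore about +0.20, across about -0.25. Every bystander stays below 0.118 m, so I push with the tips at z≈0.138. The first push is back to neutral.

```bash
cat >> h.py <<'E'
YAW=np.radians(14.62); C=np.array([0.5596,-0.0159])
ZP=0.138+0.1734
def W(x,y,z=ZP): return [*(C+Rz()@[x,y]),z]
def S(s): # tool in selector coords
    return Rz().T@(np.array(s["tcp_pos"][:2])-C)
def look(env,name):
    env.pause(0.2)
    s=env.sense();c=wcam(env.capture("wrist"),s);cv2.imwrite(f"pics/{name}.png",c["img"])
    b,g,r=[c["img"][...,i].astype(int) for i in range(3)]
    m=((r>200)&(g<90)).astype(np.uint8);m[:, :120]=0;m[:,440:]=0
    n,l,st,ce=cv2.connectedComponentsWithStats(m);i=1+np.argmax(st[1:,4])
    z=0.175
    for _ in range(4):
        k=Rz().T@(onplane(c,ce[i],z)[:2]-C)
        f=np.arcsin(k[0]/.128);a=-np.arcsin(k[1]/.128/np.cos(f));z=0.051+.128*np.cos(f)*np.cos(a)
    print("t",round(s["t"],1),"px",ce[i],st[i],"fore %.3f across %.3f"%(f,a)); return f,a
E
python3 - <<'E'
from bench import env
from h import *
print(look(env,"w2"))
env.move_pose(W(0.066,0.0275,0.44),rv())
env.movel(W(0.066,0.0275),rate=0.15)
s=env.sense();print(s["t"],S(s),s["tcp_pos"][2],s["force"])
r=env.movel(W(0.0265,0.0275),rate=0.04,stop_force=12)
s=env.sense();print(r,s["t"],S(s),s["force"])
c=env.capture("side");cv2.imwrite("pics/s3.png",cv2.resize(c["img"][130:290,200:400],None,fx=3.5,fy=3.5))
E
```

```text
t 4.5 px [233.34324554 127.24384027] [ 215  108   37   40 1177] fore 0.201 across -0.252
(np.float64(0.2010520700173262), np.float64(-0.2516280103147356))
6.025 [0.0661595  0.02734225] 0.31227059093316323 [0.40458502 0.24472564 0.21335052]
False 7.1583 [0.02643188 0.02747237] [1.51850836 1.13613154 1.23420456]
```

View pics/s3.png

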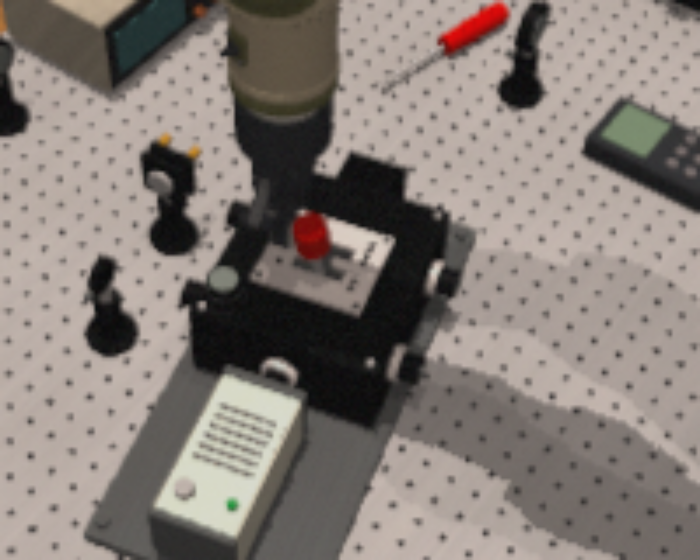

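The finger is right behind the knob, and the lever has moved back to about the middle. I back off, rise and measure.

```bash
python3 - <<'E'
from bench import env
from h import *
env.movel(W(0.05,0.0275),rate=0.1)
env.movel(W(0.05,0.0275,0.44),rate=0.2)
env.movel(W(-0.04,0,0.44),rate=0.2)
look(env,"w4")
E
```

```text
t 9.2 px [236.4199095 163.960181 ] [ 219  145   36   39 1105] fore 0.006 across -0.250
```

View pics/w4.png

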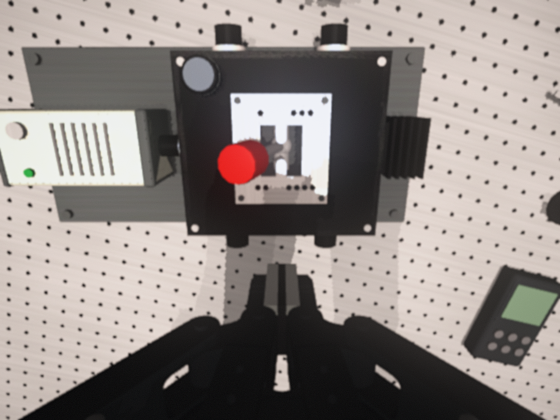

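Fore is +0.006, so the lever sits in the cross slot (knob at (240,164) px). Now the push across to the right.

```bash
python3 - <<'E'
from bench import env
from h import *
env.move_pose(W(0.0,0.078,0.44),rv())
env.movel(W(0.0,0.078),rate=0.2)
r=env.movel(W(0.0,-0.004),rate=0.04,stop_force=10)
s=env.sense();print(r,s["t"],S(s),s["force"])
env.movel(W(0.0,S(s)[1]+0.03),rate=0.1)
env.movel(W(0.0,S(s)[1]+0.03,0.44),rate=0.2)
env.movel(W(-0.04,0,0.44),rate=0.2)
look(env,"w5")
E
```

```text
True 11.5083 [0.00049308 0.04414391] [-1.40967811  1.60405382  6.42156824]
t 13.5 px [261.65491184 163.77665827] [ 243  144   38   40 1191] fore 0.006 across -0.116
```

View pics/w5.png

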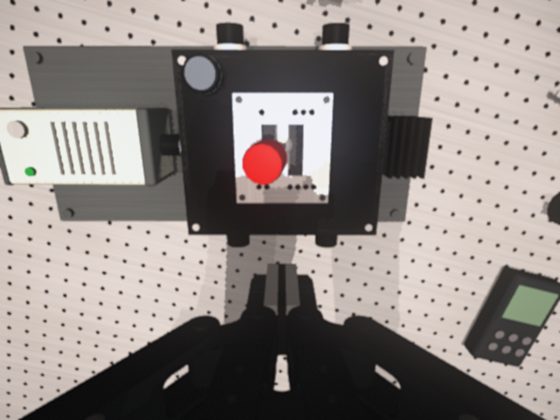

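The push stopped at the 10 N threshold, mostly from vertical rubbing as the knob rises. The lever is half-way at across -0.116, still at fore 0.006. I go again with tips slightly higher and a somewhat higher threshold, well below 30 N.

```bash
python3 - <<'E'
from bench import env
from h import *
Z=ZP+0.006
env.move_pose(W(0.0,0.062,0.44),rv())
env.movel(W(0.0,0.062,Z),rate=0.2)
for y in (0.045,0.035,0.025,0.015,0.008,0.004,0.0,-0.004):
    r=env.movel(W(0.0,y,Z),rate=0.03,stop_force=15)
    s=env.sense();print(y,r,round(s["t"],2),S(s).round(4),s["force"].round(1))
    if r: break
env.movel(W(0.0,S(s)[1]+0.03,Z),rate=0.1)
env.movel(W(0.0,S(s)[1]+0.03,0.44),rate=0.2)
env.movel(W(-0.04,0,0.44),rate=0.2)
look(env,"w6")
E
```

```text
0.045 False 15.43 [-0.     0.045] [-0.  -0.4 -0.2]
0.035 False 15.92 [0.     0.0348] [0.3 0.7 0.7]
0.025 False 16.4 [-0.      0.0246] [-0.1  0.4  1.2]
0.015 False 16.88 [-0.0001  0.0146] [0.5 1.4 1.2]
0.008 False 17.27 [-0.0001  0.0076] [0.7 1.2 0.1]
0.004 False 17.55 [-0.0001  0.0038] [-0.   1.5 -0.7]
0.0 False 17.83 [-0.     -0.0003] [-1.1  1.5  0. ]
-0.004 False 18.12 [ 0.     -0.0034] [-1.5  5.4 -1.7]
t 19.9 px [333.97340931 162.19563153] [ 317  143   35   39 1053] fore 0.009 across 0.294
```

View pics/w6.png

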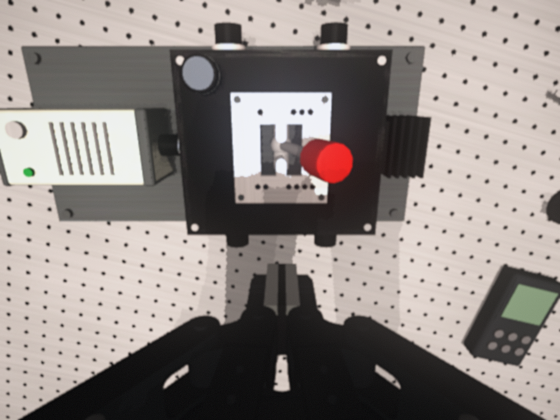

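The lever is fully over: across +0.294, fore +0.009. Now forward from the near side into slot 3, until the slot end stops it.

```bash
python3 - <<'E'
from bench import env
from h import *
Z=ZP+0.002
env.move_pose(W(-0.06,-0.031,0.44),rv())
env.movel(W(-0.06,-0.031,Z),rate=0.2)
for x in (-0.03,-0.02,-0.01,0.0,0.006,0.01,0.014,0.018,0.022,0.026,0.03):
    r=env.movel(W(x,-0.030,Z),rate=0.03,stop_force=11)
    s=env.sense();print(x,r,round(s["t"],2),S(s).round(4),s["force"].round(1))
    if r or np.linalg.norm(s["force"][:2])>10: break
env.movel(W(S(s)[0]-0.04,-0.030,Z),rate=0.1)
env.movel(W(S(s)[0]-0.04,-0.030,0.44),rate=0.2)
env.movel(W(-0.04,0,0.44),rate=0.2)
look(env,"w7")
c=env.capture("scene");cv2.imwrite("pics/sc7.png",c["img"])
E
```

```text
-0.03 False 22.19 [-0.0302 -0.03  ] [0.2 0.  0.6]
-0.02 False 22.68 [-0.02 -0.03] [-2.9 -1.2  1.6]
-0.01 False 23.16 [-0.0098 -0.03  ] [-2.2  0.1  2.1]
0.0 False 23.64 [ 0.0001 -0.0299] [-1.8  0.4  0.1]
0.006 False 23.99 [ 0.0062 -0.03  ] [-3.6 -0.1 -1.1]
0.01 False 24.27 [ 0.0102 -0.0301] [-1.9 -0.7 -1.2]
0.014 False 24.56 [ 0.0128 -0.0301] [-7.3 -1.9  2.4]
0.018 True 24.77 [ 0.0142 -0.0303] [-5.  -1.3  6.8]
t 26.6 px [330.07880911  87.8966725 ] [ 312   69   37   39 1142] fore 0.372 across 0.291
```

View pics/w7.png

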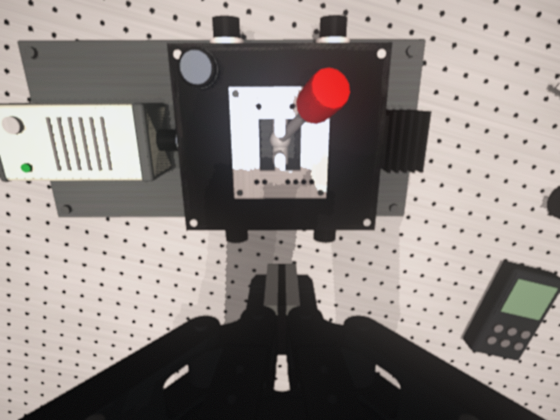

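View pics/sc7.png

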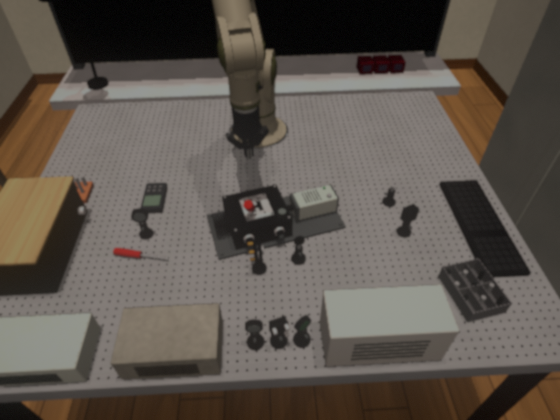

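The lever looks home (fore 0.372), but the plate sits about 6 px higher in this picture than before. I check that the arm pose accounts for it before trusting the angle.

```bash
python3 - <<'E'
from bench import env
from h import *
s=env.sense();print(s["tcp_pos"],S(s),s["orientation"],s["force"],np.abs(s["qvel"]).max())
look(env,"w8")
s=env.sense();c=wcam(env.capture("wrist"),s)
g=c["img"].min(axis=2)
m=(g>120)
T=np.median([80+np.nonzero(m[75:215,x])[0][0]-5 for x in range(250,290)]);B=np.median([80+np.nonzero(m[80:205,x])[0][-1] for x in range(240,320)])
R=np.median([215+np.nonzero(m[y,215:345])[0][-1] for y in range(140,185)]);L=np.median([215+np.nonzero(m[y,215:345])[0][0] for y in range(110,185)])
print(T,B,L,R)
P=np.array([Rz().T@(onplane(c,q,0.098)[:2]-C) for q in((L-.5,T-.5),(R+.5,T-.5),(R+.5,B+.5),(L-.5,B+.5))]);print(P.round(4),P.mean(0))
a=cv2.imread("pics/scene0.png").astype(int);b=env.capture("scene")["img"].astype(int)
d=(np.abs(a-b).max(2)>40).astype(np.uint8);n,l,st,ce=cv2.connectedComponentsWithStats(d)
print([tuple(x) for x in st[1:] if x[4]>8])
E
```

```text
[ 0.52119388 -0.02643364  0.43968585] [-0.03982134 -0.0004986 ] [ 3.11537581  0.39712514 -0.02054845] [ 0.22634962 -0.07652853 -0.1953447 ] 0.004267154455601618
t 26.9 px [330.49382716  87.9021164 ] [ 313   69   37   39 1134] fore 0.372 across 0.291
86.0 197.0 232.0 328.0
[[ 0.0505  0.0425]
 [ 0.0504 -0.0416]
 [-0.0506 -0.0461]
 [-0.0505  0.0475]] [-6.60887024e-05  5.75168341e-04]
[(np.int32(42), np.int32(0), np.int32(18), np.int32(6), np.int32(36)), (np.int32(176), np.int32(0), np.int32(42), np.int32(44), np.int32(796)), (np.int32(218), np.int32(0), np.int32(56), np.int32(58), np.int32(1681)), (np.int32(2), np.int32(4), np.int32(50), np.int32(70), np.int32(1764)), (np.int32(232), np.int32(30), np.int32(10), np.int32(2), np.int32(16)), (np.int32(245), np.int32(54), np.int32(20), np.int32(16), np.int32(98)), (np.int32(19), np.int32(58), np.int32(8), np.int32(8), np.int32(46)), (np.int32(221), np.int32(59), np.int32(5), np.int32(11), np.int32(34)), (np.int32(261), np.int32(58), np.int32(10), np.int32(20), np.int32(126)), (np.int32(26), np.int32(75), np.int32(5), np.int32(3), np.int32(10)), (np.int32(274), np.int32(75), np.int32(5), np.int32(19), np.int32(68)), (np.int32(228), np.int32(77), np.int32(11), np.int32(19), np.int32(145)), (np.int32(27), np.int32(79), np.int32(49), np.int32(43), np.int32(960)), (np.int32(229), np.int32(98), np.int32(39), np.int32(92), np.int32(1548)), (np.int32(252), np.int32(110), np.int32(6), np.int32(6), np.int32(21)), (np.int32(68), np.int32(127), np.int32(161), np.int32(49), np.int32(1930)), (np.int32(261), np.int32(189), np.int32(11), np.int32(22), np.int32(149)), (np.int32(243), np.int32(195), np.int32(16), np.int32(25), np.int32(219))]
```

The tool was tilted slightly (0.02 rad), and the pose accounts for that: the plate re-measures to within 0.6 mm of its first centre, so fore 0.372 stands. The scene difference shows only arm, shadow and lever changes. Handing in.

```bash
python3 - <<'E'
from bench import env
env.finish_job()
E
```

```text
the job is handed in; nothing more can be done
```

The lever is in the third slot, fully forward on the right, and the job was handed in at about 27 s of the 58 s allowed; the hand-in reports no verdict. I used the closed fingertips to push it back to neutral, across to the right, then forward until it met the slot's end, and then lifted clear.

- **Lever:** the last wrist-camera check gave lever_fore about 0.372 rad (0.33 needed) and lever_across about 0.291 rad (0.15 needed). It stayed near neutral (fore about 0.006–0.009) until the final forward push, so it never went towards slot 4.
- **Bystanders:** comparing the scene before and after showed changes only at the arm, its shadow and the lever. The tips stayed above all the bystanders.
- **Clearance at hand-in:** the arm was well above everything, with the tool reading about 0.3 N.

**Checks that disagreed:**
- The first sideways push stopped at its 10 N threshold half-way across. I repeated it with the tips 6 mm higher and a 15 N threshold, and it went through without tripping.
- The last wrist picture was shifted by about 6 px because the tool was tilted by about 0.02 rad. The gate plate still re-measured to within 0.6 mm of its first position, so I trusted the final angle.

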